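# Set the warming plate under the tea mug and start it

## Task

Keep the tea warm: with a fingertip on the black knurled dial of the warming plate, turn it clockwise until it clicks into the setting where its white pointer points at the orange dot, then press the green button fully down and let it come up again. Nothing is to be picked up: leave the warming plate, the mug on it and the things standing around where they are.

Things in the scene. Friction and masses are not known exactly. Their poses are not given: they have to be found in the camera images.
- warming_plate: White warming plate standing loose on the worktop (2.4 kg), 180 mm deep (x) by 400 mm wide (y), aluminium deck 55 mm up. Origin: centre of its underside; x to its back, y to its left end, z up. On the deck, all at x = 0: dark hot disc with the white mug (y = +110 mm), black dial (y = -80 mm), green button (y = -170 mm).
- dial_top (a point): Centre of the flat top of the black dial, on its upright axis, 70 mm above the worktop. The dial is a disc of 96 mm diameter, 10 mm high, too wide and low to grip, ribbed on the rim and finely on top, otherwise flat: a closed fingertip pressed on the top about 30 mm off the axis and moved along an arc about the axis drags it round by friction. The point turns with the dial.
- dial (a joint): Angle of the dial, rad, growing clockwise from above. Detents at 0, 0.524, 1.047, 1.571, 2.094, 2.618; let go between, it springs into the nearer one (about 0.05 N m to click over). Its white pointer line points at one of six dots on the deck: five small black ones and the larger orange one, at 1.571. It starts in one of the first three.
- dial_carrier (a joint): How far the whole dial dips on its spring when pressed, m: about 0 free, at most 0.004, then a hard stop; the spring gives about 4 N at first touch and 12 N fully down. Dipping 2 to 3 mm gives enough friction to drag the dial.
- button_top (a point): Centre of the top of the green start button, 72.5 mm above the worktop, 26 mm in diameter. It goes 5 mm straight down against a spring (4 N when fully down, then a hard stop) and comes back up by itself.
- start_button (a joint): Travel of the green button in m: 0 up, 0.005 fully pressed.
- tea_mug: White mug with a teal band, 85 mm in diameter without its handle, 90 mm high, standing on the hot disc. Origin: at its underside. To be left alone.
- orange_mug: Orange mug, 101 mm high, the one nearer to the warming plate, right of it; origin at its underside. To be left alone.
- jam: Jam jar with yellow lid, 66 mm in diameter, 100 mm high, the one nearest on the right of the warming plate; origin at the centre of its underside. To be left alone.
- tea_spoon: Steel teaspoon, 130 mm long, lying right of the warming plate; origin at its underside. To be left alone.
- peppershaker: Glass pepper shaker with grey top, 44 mm in diameter, 90 mm high, the one nearest behind on the right; origin at the centre of its underside. To be left alone.
- hot_disc (a point): Centre of the top of the dark round hot disc (144 mm in diameter) on the warming plate, 60 mm above the worktop, under the mug.

How it is judged (in metres and radians):
On the way, in this order (a step that is already met when the one before it is completed fails the run):
1. the dial has clicked into the setting at the orange dot (value of joint dial between 1.4208 and 1.7208 rad and velocity of joint dial between -0.15 and 0.15 rad/s), for 0.3 s.
2. the green button is pressed fully down (value of joint start_button above 0.004 m), for 0.04 s.
At the end, for the whole second after the job is handed in: the dial rests within 0.15 rad of the setting at the orange dot (1.571), the green button is up again (within 1 mm), the warming plate has not moved more than 20 mm and stands level, and the mug stands upright on it, not more than 25 mm from its place (all of step 1 and value of joint start_button below 0.001 m and angle between tea_mug's own z axis and vertical below 0.1 rad and angle between warming_plate's own z axis and vertical below 0.03 rad and distance of warming_plate from where it was at the start of the episode below 0.02 m and distance of tea_mug from where it was at the start of the episode below 0.025 m); the robot touches nothing.
It fails at once if the warming plate is lifted, tipped or shoved more than 20 mm (distance of warming_plate from where it was at the start of the episode above 0.02 m or distance of hot_disc from where it was at the start of the episode above 0.03 m or angle between warming_plate's own z axis and vertical above 0.06 rad).
It fails at once if the mug is lifted, tipped or shoved more than 25 mm (distance of tea_mug from where it was at the start of the episode above 0.025 m or angle between tea_mug's own z axis and vertical above 0.15 rad).
It fails at once if a thing standing by is lifted or moved more than 20 mm (distance of any of orange_mug, jam, tea_spoon, peppershaker from where it was at the start of the episode above 0.02 m).
It also fails if it takes over 48 s, if anything falls off the work surface, if the arm or the gripper's body presses on something with over 40 N, if the wrist force passes 120 N, or if a joint passes its speed limit or range.

## Robot

A 6-joint arm with a two-finger parallel gripper is mounted at the origin on a cart in front of the work surface, level with it; the furniture and walls round the work are solid. World frame = base frame: x ahead of the robot, y to its left, z up, the work surface at z = 0. Lengths are in m, angles in degrees, forces in N, time in s.
With the tool pointing down it reaches from about 0.4 to 0.825 m from the base axis. Payload 7 kg.
Tool frame: the origin (TCP) lies on the front face of the gripper's body, between the roots of the fingers; the fingertips stand 66 mm ahead of it and the grasp point (between the pads) lies 47 mm ahead of it; z points along the fingers, y is the line along which they close (so a half turn about z gives the same grasp; the last joint's range is limited). The gripper opens to 88 mm and grips with 3 to 60 N. Pads are 19 mm wide; open, the fingers measure 130 mm over their backs; the gripper's body (78 mm by 193 mm) begins 47 mm behind the grasp point.
Start: joints at [88.47, 20.546, 0.682, 0, -70.136, -16.507], TCP at [0.209, 0.642, 0.292] pointing down, gripper open.
Joint ranges: [-176.03, 176.03], [-82.01, 121.73], [-58.28, 71.71], [-173.87, 95.51], [-174.79, -0.11], [-173.66, 173.66]. Speed limits (degrees/s): [136.94, 136.94, 172.46, 180, 180, 180].

## Interface

Orientations are given as [roll, pitch, yaw] about the fixed x, y, z axes, in that order (R = Rz(yaw) Ry(pitch) Rx(roll)).
In Python, from plant import ctrl gives the robot as it stands.
- The arm moves only by the tool send_rows, never from a script. Its argument "deltas" is a list of rows, each a list of 2 entries, a list of its own where there are three numbers: the shift along the tool's x, y, z each as a share of 800 mm, from -1 to 1, then the turn about the tool's z as a share of 90 degrees, from -1 to 1. A call has exactly 5 rows; each row is the pose to reach, as a shift and turn from the pose commanded when the call began, along the tool's axes at that moment; what a row does not reach only later rows make up. A row lasts 1/12 s, in which the tool goes at most 41.7 mm and 7.16 degrees, less where a joint would pass 70% of its speed; a pose out of reach is approached as far as the arm can. A call with a number of a shift or a turn outside -1 to 1 is refused whole. A call with a gripper value outside its range is refused whole. "gripper" is the opening, from 0 (shut) to 1 (fully open), set as the call begins (left out, the last holds). The fingers move at their own pace and stop on an object; the grip force is fixed at half the most. Time passes only in rows, so rows that repeat a pose let the fingers close, or fill a call up. It gives the time, the measured TCP pose, the force, the opening and the grip force at its end, in the units of the state.
- ctrl.get_obs(): the state, without advancing time (a new reading comes with each control period).
- ctrl.snapshot(name): name is "side" or "top" or "wrist"; returns a dict with "color" (480x640x3 uint8, red, green, blue), "vertical_fov" (degrees; the focal length in pixels is half the picture's height over the tangent of half this angle, whatever the lens; pixels are square), "cx", "cy" (the principal point, pixels), "rvec" (rotation vector, rad) and "tvec" (3), from world to camera coordinates, as OpenCV has them. Camera axes: x right, y down, z forward; pixel columns grow to the right and rows downward; lengths in m; the calibration is good to about 2 mm. A picture is of the moment at which its call begins. There is no depth.
- ctrl.close_job(): hands the job in; it is judged then, once.
Trained networks look in a picture, given as the dict that the camera call returned (one of the last four; its "shot" number tells which), for a name from the list of things; names that differ only in an ending like _2 or _b are one class to them, and where a whole thing is asked for, a point or a joint stands for the part that bears it (a point fixed in the world has none). Each returns a list of dicts, best first, with "conf" (0 to 1); they miss things now and then, are a little off and sometimes report something else, mostly with a low value. They report only what shows in the picture. A call takes as long as a camera call.
- ctrl.boxes_of(picture, thing): "xy" ([column, row] as shares, 0 to 1, of the picture: columns of its width, rows of its height, amid what is visible of it).
- ctrl.cut_out(picture, thing): "pixels" (480x640 bool, what is visible of it) and "xy" ([column, row] as shares, 0 to 1, of the picture: columns of its width, rows of its height, amid what is visible of it).
The state is a dict: "clock": time; "joint_pos": joint angles; "qvel": joint speeds; "tau": joint torques, N m; "tool_pos": TCP position; "orientation": TCP orientation; "force": force on the tool from outside, world axes, zero at the start; "moment": the same for the moment, N m; "opening": finger opening in m; "gripper_force": force on a finger pad.
Only numpy, scipy, OpenCV 4.12 (cv2) and the standard library are available. Lean on these libraries where they do the work, as an engineer would, in place of code of your own. Each camera call takes 0.05 s, during which the arm holds its last target. There are 200 camera calls.

## Working session

There is one attempt and no reset: what is moved stays moved. The work goes in short steps, Python scripts to look and compute and a tool call to move; the robot and the scene stay as the last step left them, time stands still between calls to the robot, and variables do not carry over. Pictures are saved under pics/ and viewed, at most 10 in all, crops included, and the job is handed in when it is done.

Besides the shell and the picture viewer there is one more tool, called after "Call:" as a command line: name --argument value ..., lists and objects as JSON in quotes. send_rows: Moves the arm, as the interface text tells. Shift numbers are shares of 800 mm and turn numbers shares of 90 degrees, none past 1 either way. Its arguments: {"type":"object","properties":{"deltas":{"type":"array","items":{"type":"array"}},"gripper":{"type":"number"}},"required":["deltas"]}

```bash
mkdir -p pics
cat > h.py <<'E'
import numpy as np, cv2
from plant import ctrl
def K(p):
    f=240/np.tan(np.radians(p["vertical_fov"])/2)
    return np.array([[f,0,p["cx"]],[0,f,p["cy"]],[0,0,1]])
def pix2z(p,uv,z):
    R=cv2.Rodrigues(np.array(p["rvec"],float))[0]; t=np.array(p["tvec"],float).ravel()
    d=R.T@np.linalg.inv(K(p))@np.array([uv[0],uv[1],1.]); c=-R.T@t
    return c+d*(z-c[2])/d[2]
def proj(p,X):
    return cv2.projectPoints(np.array(X,float).reshape(-1,3),np.array(p["rvec"],float),np.array(p["tvec"],float),K(p),None)[0].reshape(-1,2)
def save(p,n,crop=None,s=1):
    im=p["color"][:,:,::-1]
    if crop: im=im[crop[1]:crop[3],crop[0]:crop[2]]
    cv2.imwrite("pics/"+n,cv2.resize(im,None,fx=s,fy=s,interpolation=cv2.INTER_CUBIC))
E
python3 - <<'E'
from h import *
o=ctrl.get_obs();print({k:np.round(v,3) for k,v in o.items()})
Z=dict(dial_top=.07,button_top=.0725,hot_disc=.06,tea_mug=.05,jam=.05,peppershaker=.05,orange_mug=.05,tea_spoon=0)
for n in("top","side"):
    p=ctrl.snapshot(n);save(p,n+"1.png")
    for k,z in Z.items():
        for b in ctrl.boxes_of(p,k)[:2]:
            uv=np.array(b["xy"])*[640,480];print(n,k,round(b["conf"],2),uv.round(),pix2z(p,uv,z).round(3))
E
```

```text
{'clock': np.float64(0.0), 'joint_pos': array([ 8.8470e+01,  2.0593e+01,  6.3300e-01, -2.0000e-02, -7.0138e+01,
       -1.6505e+01]), 'qvel': array([-0.146,  0.008, -0.042, -0.118, -0.024,  0.   ]), 'tau': array([ 0.0000e+00, -5.8272e+01,  2.9306e+01,  6.9970e+00,  7.0000e-03,
       -0.0000e+00]), 'tool_pos': array([0.209, 0.641, 0.291]), 'orientation': array([ 1.79901e+02, -1.00000e-02, -1.80410e+01]), 'force': array([-0.14 , -0.061,  0.837]), 'moment': array([ 0.003, -0.039, -0.008]), 'gripper_force': np.float64(0.0), 'opening': np.float64(0.088)}
top dial_top 0.57 [276. 243.] [ 0.515 -0.054  0.07 ]
top hot_disc 0.95 [249. 257.] [0.49  0.002 0.06 ]
top hot_disc 0.6 [273. 241.] [ 0.521 -0.048  0.06 ]
top tea_mug 0.85 [166. 267.] [0.473 0.175 0.05 ]
top jam 0.76 [492. 248.] [ 0.5   -0.499  0.05 ]
top peppershaker 0.81 [439. 169.] [ 0.673 -0.402  0.05 ]
top peppershaker 0.57 [247. 257.] [0.492 0.008 0.05 ]
top orange_mug 0.82 [483. 200.] [ 0.603 -0.489  0.05 ]
top orange_mug 0.66 [313. 229.] [ 0.547 -0.13   0.05 ]
top tea_spoon 0.55 [473. 321.] [ 0.353 -0.463  0.   ]
top tea_spoon 0.27 [482. 196.] [ 0.624 -0.505  0.   ]
side dial_top 0.72 [300. 214.] [ 0.508 -0.067  0.07 ]
side button_top 0.55 [298. 212.] [ 0.508 -0.059  0.073]
side button_top 0.54 [331. 227.] [ 0.543 -0.145  0.073]
side hot_disc 0.97 [284. 214.] [ 0.484 -0.034  0.06 ]
side tea_mug 0.86 [238. 158.] [0.496 0.251 0.05 ]
side jam 0.67 [420. 362.] [ 0.495 -0.499  0.05 ]
side jam 0.22 [460. 326.] [ 0.606 -0.483  0.05 ]
side peppershaker 0.73 [296. 213.] [ 0.515 -0.036  0.05 ]
side peppershaker 0.63 [457. 283.] [ 0.675 -0.403  0.05 ]
side tea_spoon 0.91 [337. 397.] [ 0.354 -0.454  0.   ]
```

View pics/top1.png

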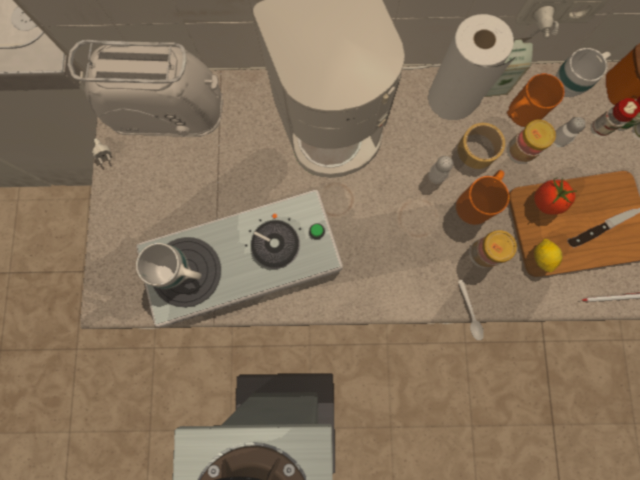

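View pics/side1.png

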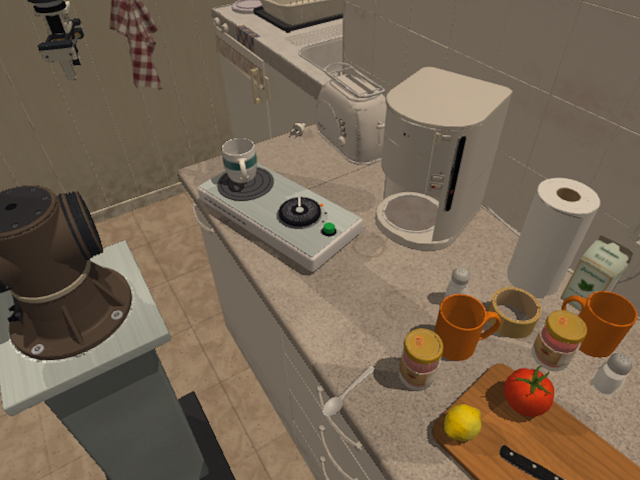

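The top view shows the dial at (275,243) with its pointer to the upper left, the orange dot at (275,216) and the green button at (317,231). The side view agrees, with the mug at the plate's left end. Next I refine these positions by colour.

Run:
```python
from h import *
for n in("top","side"):
    p=ctrl.snapshot(n);h=cv2.cvtColor(p["color"],cv2.COLOR_RGB2HSV)
    c=(275,243) if n=="top" else (300,212)
    roi=np.zeros((480,640),bool);roi[c[1]-40:c[1]+40,c[0]-60:c[0]+60]=1
    g=(h[...,0]>45)&(h[...,0]<85)&(h[...,1]>150)&roi
    og=(h[...,0]<20)&(h[...,1]>150)&(h[...,2]>100)&roi
    for nm,m,z in(("green",g,.0715),("orange",og,.055)):
        ys,xs=np.where(m)
        if len(xs):print(n,nm,len(xs),xs.mean().round(1),ys.mean().round(1),pix2z(p,(xs.mean(),ys.mean()),z).round(4))
    ms=ctrl.cut_out(p,"dial_top")
    for m in ms[:1]:
        ys,xs=np.where(m["pixels"]);e=cv2.minEnclosingCircle(np.c_[xs,ys].astype(np.float32))
        print(n,m["conf"],len(xs),e,pix2z(p,(xs.mean(),ys.mean()),.068).round(4),pix2z(p,((xs.min()+xs.max())/2,(ys.min()+ys.max())/2),.066).round(4))
    if n=="top":save(p,"dial.png",(225,195,345,285),6)
```

```text
top green 13 316.7 229.7 [ 0.5412 -0.1379  0.0715]
top orange 12 274.2 215.7 [ 0.5761 -0.0495  0.055 ]
top 0.76 1710 ((274.3203125, 242.94921875), 23.90166473388672) [ 0.5161 -0.0502  0.068 ] [ 0.5163 -0.0503  0.066 ]
side green 103 328.7 228.2 [ 0.537  -0.1441  0.0715]
side orange 7 320.7 204.6 [ 0.5766 -0.0477  0.055 ]
side 0.86 1014 ((299.0952453613281, 211.0), 21.1190185546875) [ 0.5143 -0.0546  0.068 ] [ 0.515  -0.0512  0.066 ]
```

View pics/dial.png

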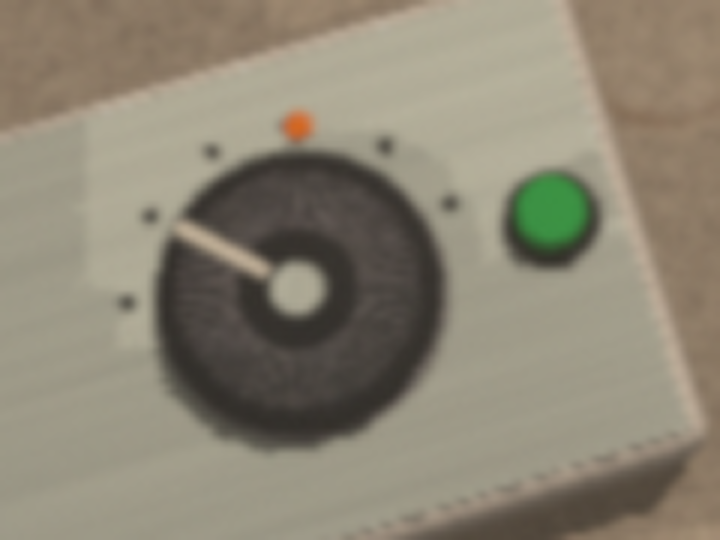

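The crop shows the pointer on the second dot (0.524), with the orange dot two detents clockwise. So the dial needs a 60° turn. I'll press on its right side, along an arc from -30° to -90° seen from the dial centre, which keeps clear of the mug. First the transit.

Call:
send_rows --deltas '[[[0.67,0.71,0],0],[[0.67,0.71,0],0],[[0.67,0.71,0],0],[[0.67,0.71,0],0],[[0.67,0.71,0],0]]' --gripper 0

```text
clock: 1.52
tool_pos: [0.2985, 0.4516, 0.2922]
orientation: [-180.0, -0.0, -18.0]
force: [0.7, 0.3, -0.7]
opening: 0.0598
gripper_force: 0.0
```

```bash
cat > d.py <<'E'
import sys
from h import *
# target fingertip x y z yaw -> shares from measured pose
x,y,z,w=map(float,sys.argv[1:5]);o=ctrl.get_obs();yw=np.radians(o["orientation"][2])
d=np.array([x,y,z+.066])-o["tool_pos"];c,s=np.cos(yw),np.sin(yw)
print(round(float(o["clock"]),2),o["tool_pos"].round(4),o["orientation"].round(2),o["force"].round(2),round(float(o["opening"]),3))
print("share",(np.array([c*d[0]+s*d[1],s*d[0]-c*d[1],-d[2]])/.8).round(4),"turn",round(((o["orientation"][2]-w+180)%360-180)/90,4))
E
python3 d.py .542 -.0655 .16 -30
```

```text
1.52 [0.2985 0.4516 0.2922] [-179.99   -0.    -18.01] [ 0.66  0.28 -0.67] 0.06
share [0.4893 0.5206 0.0827] turn 0.1332
```

Call:
send_rows --deltas '[[[0.49,0.52,0],0],[[0.49,0.52,0],0],[[0.49,0.52,0],0],[[0.49,0.52,0],0],[[0.49,0.52,0],0]]'

```text
clock: 1.93
tool_pos: [0.3873, 0.2631, 0.2926]
orientation: [-179.9, -0.0, -18.0]
force: [1.2, 1.1, -0.2]
opening: 0.0264
gripper_force: 0.0
```

Call:
send_rows --deltas '[[[0.31,0.33,0],0],[[0.31,0.33,0],0],[[0.31,0.33,0],0],[[0.31,0.33,0],0],[[0.31,0.33,0],0]]'

```text
clock: 2.35
tool_pos: [0.476, 0.0745, 0.2927]
orientation: [-179.9, -0.1, -18.0]
force: [1.2, 1.7, -0.3]
opening: 0.0005
gripper_force: 0.0
```

```bash
python3 d.py .542 -.0655 .16 -30
```

```text
2.35 [0.476  0.0745 0.2927] [-1.7994e+02 -5.0000e-02 -1.8010e+01] [ 1.2   1.71 -0.28] 0.001
share [0.1326 0.1409 0.0834] turn 0.1332
```

Call:
send_rows --deltas '[[[0.13,0.14,0.04],0.133],[[0.13,0.14,0.04],0.133],[[0.13,0.14,0.04],0.133],[[0.13,0.14,0.04],0.133],[[0.13,0.14,0.04],0.133]]'

```text
clock: 2.77
tool_pos: [0.5407, -0.0664, 0.2583]
orientation: [179.9, 0.1, -30.2]
force: [0.6, 0.3, 0.2]
opening: 0.0003
gripper_force: 0.0
```

```bash
python3 d.py .542 -.0655 .1 -30
python3 - <<'E'
from h import *
for n in("wrist","top"):
    p=ctrl.snapshot(n);save(p,n+"2.png")
    for k,z in(("dial_top",.07),("button_top",.0725)):
        for b in ctrl.boxes_of(p,k)[:2]:
            uv=np.array(b["xy"])*[640,480];print(n,k,round(b["conf"],2),uv.round(),pix2z(p,uv,z).round(4))
    h=cv2.cvtColor(p["color"],cv2.COLOR_RGB2HSV)
    if n=="wrist":
        o=ctrl.get_obs();print("tip proj",proj(p,o["tool_pos"]-[0,0,.066]), "dial", proj(p,[.516,-.0505,.07]))
        g=((h[...,0]>45)&(h[...,0]<85)&(h[...,1]>150));ys,xs=np.where(g);print(len(xs),pix2z(p,(xs.mean(),ys.mean()),.0725).round(4))
E
```

```text
2.77 [ 0.5407 -0.0664  0.2583] [ 1.7987e+02  9.0000e-02 -3.0240e+01] [0.55 0.29 0.18] 0.0
share [ 0.0009 -0.0018  0.1154] turn -0.0027
wrist dial_top 0.93 [309. 241.] [ 0.5324 -0.0558  0.07  ]
wrist dial_top 0.24 [408. 169.] [ 0.5424 -0.136   0.07  ]
wrist button_top 0.61 [404. 166.] [ 0.5455 -0.1344  0.0725]
tip proj [[311.43431179 308.08925726]] dial [[314.72915415 264.10379965]]
0 [nan nan nan]
top button_top 0.28 [482. 197.] [ 0.6023 -0.4795  0.0725]<stdin>:10: RuntimeWarning: Mean of empty slice.
  ret = ret.dtype.type(ret / rcount)
```

View pics/wrist2.png

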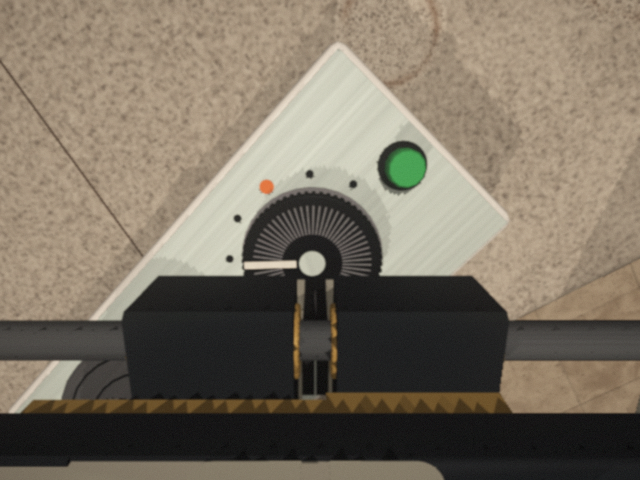

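The wrist view shows the dial hub at (312,263), its pointer to the left, the orange dot at (266,186) and the button at (406,168). This puts the dial centre near (0.517, -0.050) and the button near (0.5425, -0.1365).

```bash
python3 d.py .543 -.065 .076 -30
```

```text
3.07 [ 0.5397 -0.0613  0.2607] [-1.7996e+02 -4.0000e-02 -2.9930e+01] [ 0.3  -0.09 -0.07] 0.0
share [0.0059 0.002  0.1484] turn 0.0008
```

Call:
send_rows --deltas '[[[0.006,0.002,0.05],0],[[0.006,0.002,0.1],0],[[0.006,0.002,0.135],0],[[0.006,0.002,0.148],0],[[0.006,0.002,0.148],0]]'

```text
clock: 3.48
tool_pos: [0.5418, -0.0653, 0.1399]
orientation: [179.8, 0.2, -29.9]
force: [1.1, -0.1, 0.7]
opening: 0.0005
gripper_force: 0.0
```

Call:
send_rows --deltas '[[[0,0,0],0],[[0,0,0],0],[[0,0,0.003],0],[[0,0,0.004],0],[[0,0,0.005],0]]'

```text
clock: 3.9
tool_pos: [0.5436, -0.0659, 0.1387]
orientation: [-179.9, -0.1, -30.0]
force: [0.6, 0.4, -0.3]
opening: 0.0004
gripper_force: 0.0
```

Call:
send_rows --deltas '[[[0,0,0.001],0],[[0,0,0.002],0],[[0,0,0.0025],0],[[0,0,0.0025],0],[[0,0,0.0025],0]]'

```text
clock: 4.32
tool_pos: [0.5432, -0.066, 0.1359]
orientation: [180.0, -0.0, -30.0]
force: [-0.3, 1.1, 2.5]
opening: 0.0008
gripper_force: 1.0
```

```bash
python3 d.py .543 -.065 .0675 -30
```

```text
4.32 [ 0.5432 -0.066   0.1359] [ 1.8e+02 -1.0e-02 -3.0e+01] [-0.35  1.11  2.5 ] 0.001
share [-0.0009 -0.001   0.003 ] turn -0.0
```

Call:
send_rows --deltas '[[[0,0,0.001],0],[[0,0,0.002],0],[[0,0,0.003],0],[[0,0,0.0035],0],[[0,0,0.0035],0]]'

```text
clock: 4.73
tool_pos: [0.5433, -0.066, 0.1335]
orientation: [-180.0, -0.0, -30.0]
force: [-2.6, -0.4, 7.9]
opening: 0.0003
gripper_force: 4.3
```

```bash
python3 d.py .543 -.065 .0675 -30
```

```text
4.73 [ 0.5433 -0.066   0.1335] [-1.800e+02 -2.000e-02 -2.999e+01] [-2.57 -0.37  7.95] 0.0
share [-0.001 -0.001  0.   ] turn 0.0001
```

Call:
send_rows --deltas '[[[-0.0001,0.0027,0],0.0444],[[-0.0004,0.0054,0],0.0889],[[-0.0008,0.0081,0],0.1333],[[-0.0015,0.0107,0],0.1778],[[-0.0023,0.0133,0],0.2222]]'

```text
clock: 5.15
tool_pos: [0.5366, -0.0741, 0.1337]
orientation: [-179.9, -0.0, -50.2]
force: [-1.4, 2.0, 8.5]
opening: 0.0007
gripper_force: 4.1
```

```bash
python3 d.py .537 -.074 .0675 -50
python3 - <<'E'
from h import *
p=ctrl.snapshot("wrist");save(p,"w3.png")
E
```

```text
5.15 [ 0.5366 -0.0741  0.1337] [-1.7994e+02 -3.0000e-02 -5.0180e+01] [-1.37  2.03  8.49] 0.001
share [ 0.0003 -0.0005  0.0002] turn -0.002
```

View pics/w3.png

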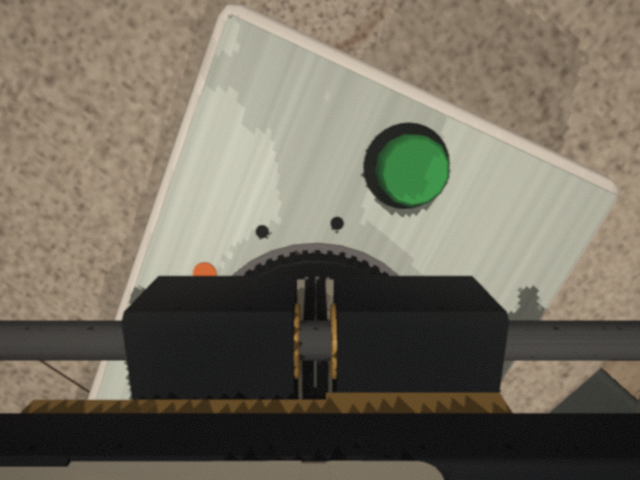

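The wrist view hides the pointer now; the orange dot is at (205,270) and the button at (410,168). I continue the arc.

Call:
send_rows --deltas '[[[-0.0001,0.0027,0],0.0444],[[-0.0004,0.0054,0],0.0889],[[-0.0008,0.0081,0],0.1333],[[-0.0015,0.0107,0],0.1778],[[-0.0023,0.0133,0],0.2222]]'

```text
clock: 5.62
tool_pos: [0.528, -0.0792, 0.1339]
orientation: [-179.8, -0.0, -70.2]
force: [-0.9, 3.7, 8.0]
opening: 0.0008
gripper_force: 3.9
```

Call:
send_rows --deltas '[[[-0.0001,0.0027,0],0.0444],[[-0.0004,0.0054,0],0.0889],[[-0.0008,0.0081,0],0.1333],[[-0.0015,0.0107,0],0.1778],[[-0.0023,0.0133,0],0.2222]]'

```text
clock: 6.03
tool_pos: [0.5173, -0.0812, 0.1339]
orientation: [-179.9, 0.0, -90.2]
force: [-1.3, 3.2, 7.3]
opening: 0.0001
gripper_force: 3.9
```

```bash
python3 d.py .517 -.08 .0675 -90
python3 - <<'E'
from h import *
p=ctrl.snapshot("side");save(p,"s4.png",(250,160,370,250),6)
E
```

```text
6.03 [ 0.5173 -0.0812  0.1339] [-1.7986e+02  2.0000e-02 -9.0170e+01] [-1.33  3.21  7.34] 0.0
share [-0.0015  0.0003  0.0005] turn -0.0019
```

View pics/s4.png

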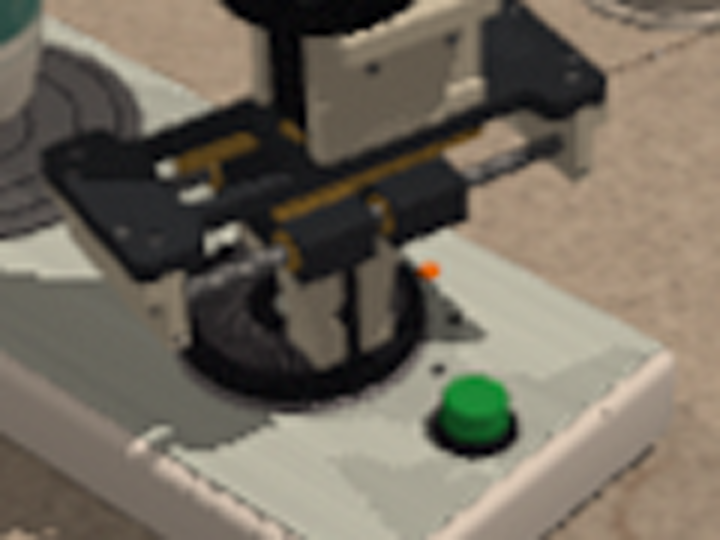

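The side crop shows the fingertip on the dial with the pointer hidden behind it; the orange dot is at (428,270). I lift off to check.

Call:
send_rows --deltas '[[[0,0,-0.01],0],[[0,0,-0.05],0],[[0,0,-0.09],0],[[0,0,-0.13],0],[[0,0,-0.15],0]]'

```text
clock: 6.5
tool_pos: [0.5173, -0.0818, 0.2571]
orientation: [-179.8, -0.0, -89.9]
force: [1.0, 0.1, 0.0]
opening: 0.0007
gripper_force: 0.0
```

```bash
python3 d.py .5425 -.1365 .085 -90
python3 - <<'E'
from h import *
p=ctrl.snapshot("side");q=ctrl.snapshot("wrist");
a=cv2.resize(p["color"][160:250,250:370],(400,300),interpolation=2);b=cv2.resize(q["color"],(400,300))
cv2.imwrite("pics/c5.png",np.hstack([a,b])[:,:,::-1])
print(proj(q,[[.517,-.05,.07],[.5425,-.1365,.0725]])*400/640)
E
```

```text
6.5 [ 0.5173 -0.0818  0.2571] [-1.7976e+02 -1.0000e-02 -8.9920e+01] [0.97 0.15 0.05] 0.001
share [ 0.0685 -0.0314  0.1327] turn 0.0009
[[199.75101093 165.9625118 ]
 [175.13828954  86.659583  ]]
```

View pics/c5.png

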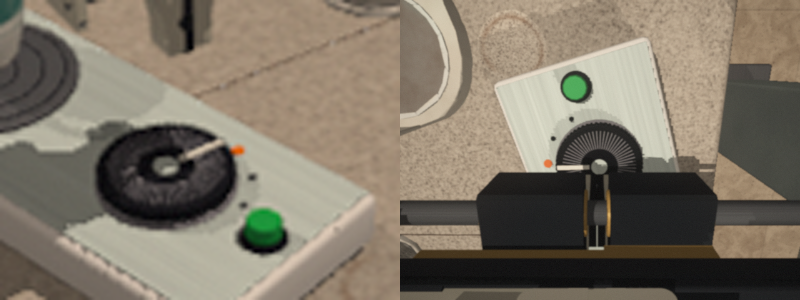

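The pointer is now at the orange dot in both views (side crop (237,150), wrist (548,163)). The button at wrist (575,87) lies exactly where predicted, so I go on to it.

Call:
send_rows --deltas '[[[0.04,-0.018,0.02],0],[[0.0685,-0.0314,0.06],0],[[0.0685,-0.0314,0.1],0],[[0.0685,-0.0314,0.13],0],[[0.0685,-0.0314,0.13],0]]'

```text
clock: 7.02
tool_pos: [0.5377, -0.1369, 0.1432]
orientation: [179.4, 0.0, -90.1]
force: [-1.1, 0.7, -0.6]
opening: 0.0006
gripper_force: 0.0
```

Call:
send_rows --deltas '[[[0,0,0],0],[[0,0,0],0],[[0,0,0],0],[[0,0,0],0],[[0,0,0],0]]'

```text
clock: 7.43
tool_pos: [0.542, -0.1362, 0.1504]
orientation: [-179.9, 0.0, -90.0]
force: [-0.4, -0.2, 0.2]
opening: 0.0006
gripper_force: 0.0
```

```bash
python3 d.py .5425 -.1365 .0665 -90
```

```text
7.43 [ 0.542  -0.1362  0.1504] [-1.7986e+02  1.0000e-02 -8.9970e+01] [-0.44 -0.23  0.21] 0.001
share [ 0.0004 -0.0006  0.0224] turn 0.0003
```

Call:
send_rows --deltas '[[[0,0,0.01],0],[[0,0,0.015],0],[[0,0,0.018],0],[[0,0,0.02],0],[[0,0,0.0215],0]]'

```text
clock: 7.85
tool_pos: [0.5417, -0.1363, 0.1329]
orientation: [-180.0, -0.0, -90.0]
force: [-7.6, 5.6, 25.5]
opening: 0.0007
gripper_force: 12.5
```

Call:
send_rows --deltas '[[[0,0,0.0005],0],[[0,0,0.001],0],[[0,0,0.001],0],[[0,0,0.001],0],[[0,0,0.001],0]]'

```text
clock: 8.27
tool_pos: [0.5416, -0.1363, 0.133]
orientation: [-179.9, -0.0, -89.9]
force: [-7.1, 4.0, 21.5]
opening: 0.0004
gripper_force: 10.9
```

```bash
python3 d.py .5425 -.1365 .0665 -90
```

```text
8.27 [ 0.5416 -0.1363  0.133 ] [-1.7994e+02 -2.0000e-02 -8.9950e+01] [-7.12  4.03 21.55] 0.0
share [ 0.0003 -0.0011  0.0006] turn 0.0006
```

The button is on its hard stop (22 N). I release and look.

Call:
send_rows --deltas '[[[0,0,-0.01],0],[[0,0,-0.05],0],[[0,0,-0.1],0],[[0,0,-0.14],0],[[0,0,-0.15],0]]'

```text
clock: 8.68
tool_pos: [0.5433, -0.1368, 0.2564]
orientation: [-179.6, -0.1, -90.0]
force: [0.5, -0.2, 0.9]
opening: 0.0002
gripper_force: 0.0
```

Call:
send_rows --deltas '[[[0,0,-0.02],0],[[0,0,-0.02],0],[[0,0,-0.02],0],[[0,0,-0.02],0],[[0,0,-0.02],0]]'

```text
clock: 9.1
tool_pos: [0.5409, -0.1364, 0.2656]
orientation: [179.9, 0.0, -90.0]
force: [-0.3, -0.4, 0.5]
opening: 0.0005
gripper_force: 0.0
```

```bash
python3 d.py .5425 -.1365 .2 -90
python3 - <<'E'
from h import *
p=ctrl.snapshot("side");save(p,"s6.png",(190,120,370,255),4)
E
```

```text
9.1 [ 0.5409 -0.1364  0.2656] [179.88   0.   -90.01] [-0.25 -0.36  0.47] 0.0
share [ 0.0001 -0.0021 -0.0005] turn -0.0001
```

View pics/s6.png

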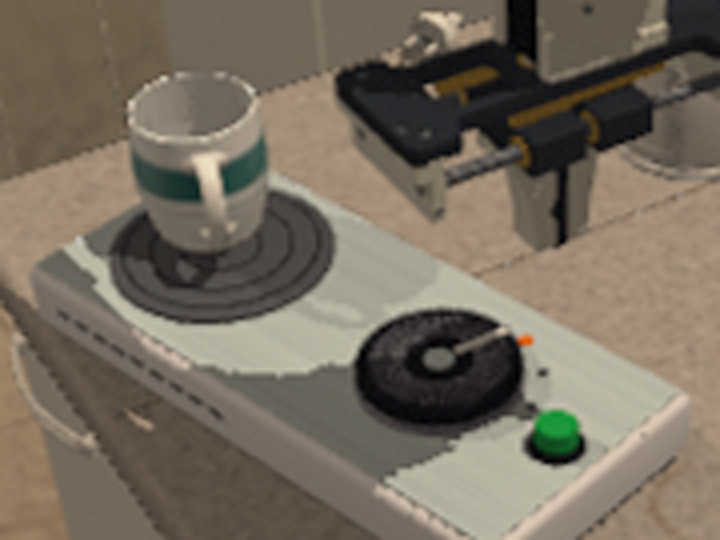

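The pointer (510,330) lines up with the orange dot (525,340), the button (556,433) is up, and the mug stands in its place.

```bash
python3 -c "
from plant import ctrl
print(ctrl.close_job())"
```

```text
the job is handed in; nothing more can be done
None
```

I turned the dial two detents clockwise to the orange dot, pressed the green button down to its stop and let it come up, and handed the job in at about 9 s; the hand-in returned no verdict.

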